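# Snap the board clips home with the pusher

### The job

Take the yellow-handled pusher out of its sloped rest and use its foot to press both orange clips of the black control unit straight down until each snaps fully home and stays there; keep the pusher off the green circuit board, and do not push the clips with the gripper itself. Then lay the pusher back in its sloped rest as you found it, foot down against the stop, and let go. Leave the tin, vase, fruit dish and screwdriver where they are.

Things in the scene. Friction and masses are not known exactly. Their poses are not given: they have to be found in the camera images.
- pusher_handle (a point): centre of the pusher's square yellow handle (24 x 24 mm, 76 mm long), on the tool's axis, 102 mm from the foot and 38 mm from the handle's end. z runs along the tool from foot to handle; x and y are square to the handle's flats. At the start it leans 30 degrees from vertical in its rest, handle towards the rest's -x side, y level.
- pusher_foot (a point): centre of the pusher's flat foot end. The pusher is a straight tool 140 mm long, about 0.17 kg: its lower 64 mm is a round steel rod 18 mm across, the rest the handle. Axes as the handle's.
- cradle_seat (a point): where the foot's centre belongs, on the end stop of the fixed sloped rest, 36 mm above the table. z runs up along the trough, leaning 30 degrees from vertical to the rest's -x side; x points out of the trough's open side (up and to +x); y is level, across it. The pusher leaves straight upwards or along z.
- rest: the fixed rest: an open blue trough on a grey base (96 x 64 mm); origin under its base, 51 mm to the -x side of the seat point and so right below the handle, z up. The trough's back plate, 9 mm behind the pusher's axis and 60 mm long, carries the rod; side walls 55 mm long stand 26 mm apart inside and reach 13 mm in front of the axis. The handle stands clear above the trough.
- unit: the control unit: a fixed black housing 76 mm (x) x 180 mm (y) x 45 mm high with a clip recess (44 x 33 mm, 14 mm deep) at either end, 65 mm from the middle along y; the origin is the centre of its underside, z up. It does not move when pressed.
- clip_left_top (a point): orange plastic snap clip on the +y end of the control unit (37 mm (x) x 30 mm top, 16 mm tall), loose and square in its recess, its hidden stem in a guide bore, standing proud. The point is the centre of its top face; z up. Loose it stands 9.9 mm higher than when fully home. Its two spring catches give way at about 10 to 12 N, then hold it down on a hard stop; press within 5 mm of its centre.
- clip_right_top (a point): orange plastic snap clip on the -y end of the control unit (37 mm (x) x 30 mm top, 16 mm tall), loose and square in its recess, its hidden stem in a guide bore, standing proud. The point is the centre of its top face; z up. Loose it stands 9.9 mm higher than when fully home. It behaves as the left one.
- seat_left (a point): fixed point on the control unit: where the centre of the top of the +y clip must be when it is fully home (47 mm above the table, 2 mm above the housing rim). Its axes are those of the control unit.
- seat_right (a point): fixed point on the control unit: where the centre of the top of the -y clip must be when it is fully home (47 mm above the table, 2 mm above the housing rim). Its axes are those of the control unit.
- board: the green circuit board between the two clips, 70 x 76 mm, its surface 41 mm and its black connectors up to 47 mm above the table; not to be pressed. The origin is at the middle of its underside.
- tin: bystander: blue tin 114 x 164 x 67 mm; origin at the centre of its underside
- vase: bystander: white vase 80 mm wide, 115 mm tall, with yellow tulips up to 245 mm; origin at the centre of its underside
- dish: bystander: dark round dish 120 mm wide with fruit, 60 mm tall; origin at the centre of its underside
- screwdriver: bystander: screwdriver 160 mm long, lying along its x axis
Mind the look-alikes: they are no part of the job. What is shaped like the part that bears clip_right_top but pink or white is not meant.

How it is judged:
By the outcome, as a careful person would: the job done as asked, in the order asked, and still so for the second after the job is handed in, with the robot touching nothing.
It also fails if it takes over 48 s, if anything falls off the work surface, if the arm or the gripper's body presses on something with over 40 N, if the wrist force passes 120 N, or if a joint passes its speed limit or range.

### The arm

A 6-joint arm with a two-finger parallel gripper is mounted at the origin on the work surface. World frame = base frame: x ahead of the robot, y to its left, z up, the work surface at z = 0. Lengths are in m, angles in rad, forces in N, time in s.
With the tool pointing down it reaches from about 0.4 to 0.925 m from the base axis. Payload 12.5 kg.
Tool frame: the origin (TCP) lies midway between the tips of the shut fingers; the grasp point (between the pads) lies 19 mm behind it (env.grasp_offset is the distance from the TCP to the grasp point, in m); z points along the fingers, y is the direction in which the jaws open and shut (so a half turn about z gives the same grasp; the last joint's range is limited). The gripper opens to 95 mm and grips with 3 to 60 N. Pads are 20 mm wide; open, the fingers measure 119 mm over their backs; the gripper's body (75 mm by 180 mm) begins 59 mm behind the grasp point.
Start: joints at [1.147, 0.491, 1.559, -0, 1.092, -0.106], TCP at [0.195, 0.594, 0.176] pointing down, gripper open.
Joint ranges: [-3.1, 3.1], [-0.84, 2.19], [0.05, 2.79], [-1.13, 4.28], [0.06, 2.93], [-2.69, 2.69]. Speed limits (rad/s): [2.22, 2.22, 2.79, 3.14, 3.14, 3.14].

### API

Orientations are given as a rotation vector (axis times angle).
In Python, from plant import env gives the robot as it stands.
- The arm moves only by the tool arm_command, never from a script. Its argument "increments" is a list of rows, each an object with "travel": the shift along the world's x, y, z in mm, a list of three; "rotation": the turn, a rotation vector about the world's x, y, z in degrees, a list of three; "gripper": the closure in counts, from 0 (fully open) to 255 (shut). In form: [{"travel": [tx, ty, tz], "rotation": [wx, wy, wz], "gripper": gripper}, ...]. A call has 1 to 12 rows; each row is the pose to reach, as a shift and turn from the pose commanded when the call began; what a row does not reach only later rows make up. A row lasts 1/8 s, in which the tool goes at most 62.5 mm and 10.7 degrees, less where a joint would pass 70% of its speed; a pose out of reach is approached as far as the arm can. A call with a gripper value outside its range is refused whole. The fingers move at their own pace and stop on an object; "newtons" is the grip in N (left out, the last holds). Time passes only in rows, so rows that repeat a pose let the fingers close. It gives the time, the measured TCP pose, the force and the opening at its end, in the units of the state.
- env.observe(): the state, without advancing time (a new reading comes with each control period).
- env.read_camera(name): name is "scene" or "top"; returns a dict with "img" (480x640x3 uint8, red, green, blue), "depth" (480x640 float32, m along the optical axis (not along the pixel's ray), 0 where there is no reading), "fovy" (degrees; the focal length in pixels is half the picture's height over the tangent of half this angle, whatever the lens; pixels are square), "cx", "cy" (the principal point, pixels), "R" (3x3) and "t" (3): a world point X has camera coordinates R X + t. Camera axes: x right, y down, z forward; pixel columns grow to the right and rows downward; lengths in m; the calibration is good to about 2 mm. A picture is of the moment at which its call begins.
- env.job_done(): hands the job in, once; it reports no verdict.
The state is a dict: "time": time; "joints": joint angles; "dq": joint speeds; "joint_efforts": joint torques, N m; "tcp_pos": TCP position; "eef_rot": TCP orientation; "wrist_force": force on the tool from outside, world axes, zero at the start; "moment": the same for the moment, N m; "gripper_width": finger opening in m.
Only numpy, scipy, OpenCV 4.12 (cv2) and the standard library are available. Lean on these libraries where they do the work, as an engineer would, in place of code of your own. Each camera call takes 0.05 s, during which the arm holds its last target. There are 200 camera calls.

## Working session

There is one attempt and no reset: what is moved stays moved. The work goes in short steps, Python scripts to look and compute and a tool call to move; the robot and the scene stay as the last step left them, time stands still between calls to the robot, and variables do not carry over. Pictures are saved under pics/ and viewed, about 8 in all and at most 12, crops included, and the job is handed in when it is done.

Besides the shell and the picture viewer there is one more tool, called after "Request:" as name([rows], argument=value, ...), one row to a line, values as JSON. arm_command: Moves the arm, as the interface text tells. Its arguments: {"type":"object","properties":{"increments":{"type":"array"},"newtons":{"type":"number"}},"required":["increments"]}

```bash
ls; mkdir -p pics; python3 - <<'E'
from plant import env
import cv2,numpy as np
print(env.observe(), env.grasp_offset)
for n in("scene","top"):
    c=env.read_camera(n); cv2.imwrite(f"pics/{n}0.png",c["img"][:,:,::-1]); np.savez(f"{n}0.npz",**c)
    print(n,c["fovy"],c["cx"],c["cy"],c["R"],c["t"])
E
```

```text
pics
{'time': 0.0, 'joints': array([ 1.14738764e+00,  4.91546996e-01,  1.55945600e+00, -3.08285649e-06,
        1.09170120e+00, -1.05569187e-01]), 'dq': array([-2.13578183e-04,  1.58473218e-04, -2.94728047e-04,  9.44470071e-05,
       -9.90582830e-04,  1.33716681e-03]), 'joint_efforts': array([ 1.20184170e-03, -6.12630486e+01, -2.58187097e+01,  6.92599732e-02,
        4.81508137e-02, -1.02142719e-04]), 'tcp_pos': array([0.19516274, 0.59344195, 0.17546732]), 'eef_rot': array([-4.97114407e-01, -3.10172045e+00,  1.68625997e-03]), 'wrist_force': array([-0.82054913, -0.35088323, -0.97046541]), 'moment': array([ 0.0174361 ,  0.01727587, -0.00751345]), 'gripper_width': 0.09518449225511638} 0.0188
scene 48.172653946538865 322.0644942916637 245.09457300453394 [[-0.55790275  0.8298328   0.01104744]
 [ 0.65485211  0.44836137 -0.60839198]
 [-0.50981686 -0.33218912 -0.7935598 ]] [ 0.32629952 -0.305248    1.46623386]
top 47.996904858368204 313.4054796961646 233.20462557233452 [[ 2.18399120e-02 -9.99761015e-01 -9.64736435e-04]
 [-9.97300152e-01 -2.17184638e-02 -7.01478100e-02]
 [ 7.01100931e-02  2.49415379e-03 -9.97536142e-01]] [-0.02595863  0.58785507  1.37777827]
```

View pics/scene0.png

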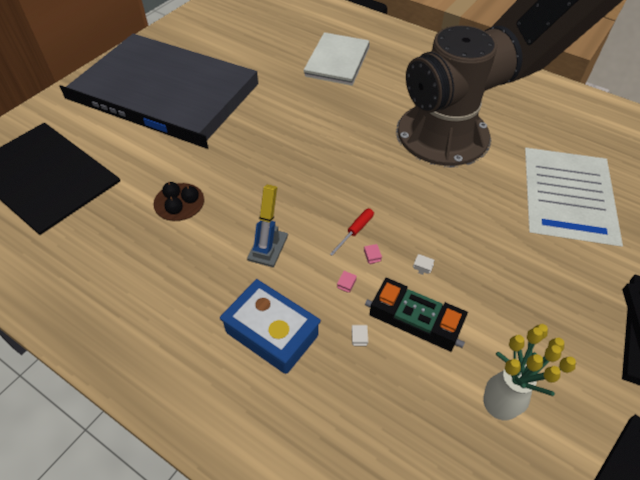

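View pics/top0.png

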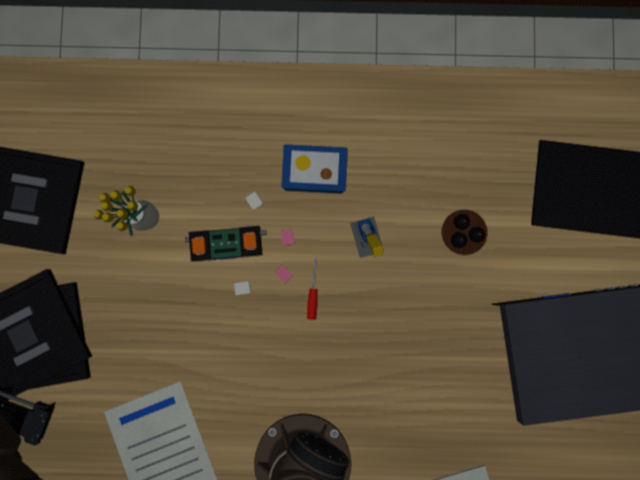

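The scene view shows the pusher in its rest at about (267,225), the unit at (418,312) with its clips at (390,293) and (451,319), and the screwdriver and tin nearby. In the top view the clips are at (198,245) and (250,241), and the rest is at (367,238) with the handle towards (375,245).

```bash
cat > h.py <<'E'
import numpy as np,cv2
def load(n): return dict(np.load(n))
def pts(c,m):
    v,u=np.nonzero(m&(c["depth"]>0)); z=c["depth"][v,u]
    f=240/np.tan(np.radians(c["fovy"]/2))
    P=np.c_[(u-c["cx"])/f*z,(v-c["cy"])/f*z,z]
    return (P-c["t"])@c["R"]      # R^T (P-t)
def plane(c,uv,h):
    f=240/np.tan(np.radians(c["fovy"]/2)); uv=np.atleast_2d(uv)
    d=np.c_[(uv[:,0]-c["cx"])/f,(uv[:,1]-c["cy"])/f,np.ones(len(uv))]@c["R"]
    o=-c["R"].T@c["t"]; return o+d*((h-o[2])/d[:,2])[:,None]
def hsvmask(c,lo,hi,box):
    m=cv2.inRange(cv2.cvtColor(c["img"],cv2.COLOR_RGB2HSV),np.array(lo),np.array(hi))>0
    k=np.zeros_like(m); k[box[1]:box[3],box[0]:box[2]]=1; return m&k
E
python3 - <<'E'
from h import *
np.set_printoptions(precision=4,suppress=True)
B={"top":dict(L=(180,225,222,265),R=(230,225,265,260),Y=(355,225,390,262),bl=(350,212,390,262),unit=(183,215,272,270),gr=(210,228,244,260)),
   "scene":dict(L=(430,300,470,335),R=(372,278,410,306),Y=(250,175,285,232),bl=(245,210,295,270),unit=(360,270,475,350),gr=(390,290,445,335))}
for n in B:
    c=load(n+"0.npz"); b=B[n]
    for k in "LR":
        m=hsvmask(c,(4,150,120),(16,255,255),b[k]) ; p=pts(c,m)
        v,u=np.nonzero(m); r=cv2.minAreaRect(np.c_[u,v].astype(np.float32))
        zt=np.percentile(p[:,2],80); q=p[abs(p[:,2]-zt)<.006]
        R=cv2.minAreaRect((q[:,:2]*1000).astype(np.float32))
        print(n,k,m.sum(),"rect ctr on z=.057",plane(c,r[0],.057), "zmed",np.median(q[:,2]),"mean",q.mean(0),"rect",R)
    m=hsvmask(c,(20,120,60),(34,255,255),b["Y"]); p=pts(c,m)
    print(n,"handle",m.sum(),p.mean(0),p.min(0),p.max(0)); w,V=np.linalg.eigh(np.cov(p.T)); print("axis",V[:,2],np.sqrt(w))
    m=hsvmask(c,(100,90,40),(125,255,255),b["bl"]); p=pts(c,m); print("blue",m.sum(),p.mean(0),p.min(0),p.max(0))
    k=np.zeros(c["depth"].shape,bool); x=b["bl"]; k[x[1]:x[3],x[0]:x[2]]=1
    p=pts(c,k); q=p[(p[:,2]>.006)&(p[:,2]<.03)]; print("base",len(q),np.median(q[:,2]),cv2.minAreaRect((q[:,:2]*1000).astype(np.float32)))
    k[:]=0; x=b["unit"]; k[x[1]:x[3],x[0]:x[2]]=1
    p=pts(c,k); q=p[(p[:,2]>.038)&(p[:,2]<.065)]; print("unit",len(q),cv2.minAreaRect((q[:,:2]*1000).astype(np.float32)),q[:,2].mean())
    q=p[abs(p[:,2]-.045)<.003]; print("rim",np.median(q[:,2]))
    img=c["img"]; x=(175,200,400,280) if n=="top" else (230,170,480,360)
    s=cv2.resize(img[x[1]:x[3],x[0]:x[2]],None,fx=3,fy=3,interpolation=cv2.INTER_CUBIC); cv2.imwrite(f"pics/{n}_crop.png",s[:,:,::-1])
E
```

```text
top L 161 rect ctr on z=.057 [[0.5495 0.2785 0.057 ]] zmed 0.0561410393919864 mean [0.5493 0.2778 0.0564] rect ((549.54638671875, 278.7545471191406), (35.71216583251953, 29.092039108276367), 2.0762083530426025)
top R 163 rect ctr on z=.057 [[0.5638 0.1476 0.057 ]] zmed 0.055261103302909634 mean [0.5639 0.1481 0.0556] rect ((563.3706665039062, 148.63058471679688), (36.366546630859375, 28.25261688232422), 7.215907096862793)
top handle 257 [ 0.5547 -0.1603  0.1359] [ 0.5287 -0.1976 -0.0068] [ 0.5839 -0.1432  0.1643]
axis [-0.2634  0.0342  0.9641] [0.0076 0.0142 0.031 ]
blue 175 [ 0.602  -0.1445  0.0554] [ 0.5625 -0.1761  0.0085] [ 0.6261 -0.124   0.0909]
base 368 0.011107901468675466 ((576.58740234375, -159.25257873535156), (99.70896911621094, 117.29413604736328), 87.93455505371094)
unit 1782 ((556.40771484375, 212.86361694335938), (76.5200424194336, 180.42982482910156), 6.440057277679443) 0.04562142407691564
rim 0.044236164366113946
scene L 302 rect ctr on z=.057 [[0.5519 0.2784 0.057 ]] zmed 0.056483101479917544 mean [0.5475 0.2783 0.0566] rect ((547.0086059570312, 278.1659240722656), (39.77891540527344, 29.158063888549805), 6.356325626373291)
scene R 274 rect ctr on z=.057 [[0.5665 0.1498 0.057 ]] zmed 0.056060706392020085 mean [0.5619 0.1491 0.0561] rect ((562.0803833007812, 149.06243896484375), (39.896121978759766, 29.830852508544922), 5.64885950088501)
scene handle 506 [ 0.5518 -0.1624  0.1235] [ 0.4151 -0.2793 -0.0052] [ 0.584  -0.1404  0.1631]
axis [-0.5094 -0.5132 -0.6907] [0.0082 0.0218 0.0506]
blue 329 [ 0.597  -0.1447  0.0598] [ 0.5354 -0.2182 -0.0006] [ 0.625 -0.123  0.094]
base 532 0.011673535788165153 ((556.8975219726562, -157.9091796875), (147.2437744140625, 64.49181365966797), 17.062469482421875)
unit 2852 ((551.5084228515625, 197.70008850097656), (172.8183135986328, 217.58380126953125), 33.30792999267578) 0.04555268746825423
rim 0.044538115683616916
```

View pics/scene_crop.png

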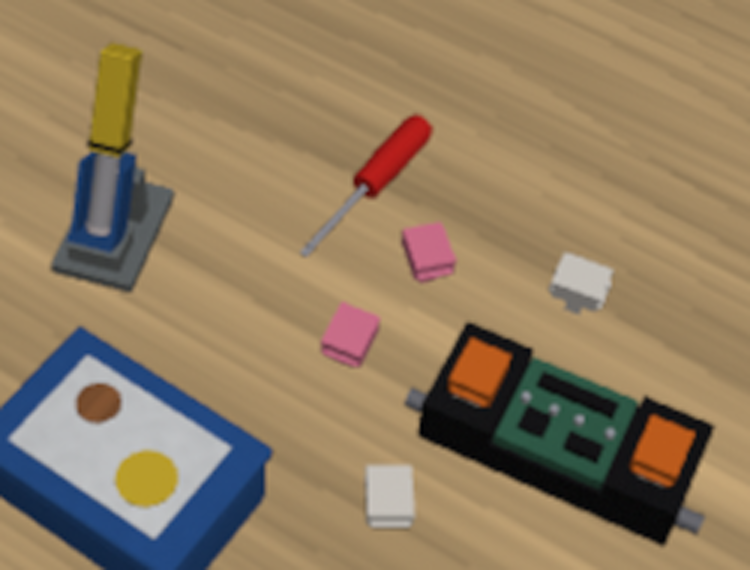

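View pics/top_crop.png

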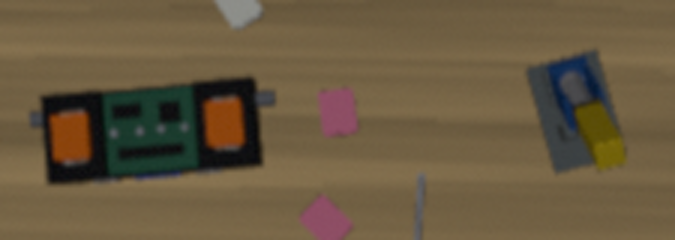

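```bash
cat > rest.py <<'E'
from h import *
np.set_printoptions(precision=4,suppress=True)
B={"top":((355,225,390,262),(345,212,392,262)),"scene":((250,175,285,232),(240,205,295,272))}
H=[]
for n in B:
    c=load(n+"0.npz"); b,g=B[n]
    m=hsvmask(c,(20,120,60),(34,255,255),b); p=pts(c,m)
    p=p[(p[:,2]>.09)&(p[:,2]<.175)&(abs(p[:,1]+.16)<.04)&(abs(p[:,0]-.56)<.05)]; H.append(p)
    k=np.zeros(c["depth"].shape,bool); k[g[1]:g[3],g[0]:g[2]]=1
    hs=cv2.cvtColor(c["img"],cv2.COLOR_RGB2HSV); m=(hs[:,:,1]<110)&k
    q=pts(c,m); q=q[(q[:,2]>.007)&(q[:,2]<.02)&(abs(q[:,0]-.58)<.06)&(abs(q[:,1]+.155)<.06)]
    print(n,"base",len(q),np.median(q[:,2]),cv2.minAreaRect((q[:,:2]*1000).astype(np.float32)))
    m=hsvmask(c,(100,90,30),(125,255,255),g); q=pts(c,m); q=q[(q[:,2]>.02)&(q[:,2]<.11)]
    for yaw in (12,14,16):
        a=np.radians(yaw); ey=np.array([-np.sin(a),np.cos(a),0]); print("  blue y-ext",yaw,np.percentile(q@ey,[1,99]))
for n,p in zip(B,H):
  for yaw in (10,12,14,16,18):
    a=np.radians(yaw); ex0=np.array([np.cos(a),np.sin(a),0]); ey=np.array([-np.sin(a),np.cos(a),0]); up=np.array([0,0,1.])
    s,co=.5,np.sqrt(.75); ez=-s*ex0+co*up; ex=co*ex0+s*up
    l=p@np.c_[ex,ey,ez]; lm=l-l.mean(0)
    f=l[l[:,0]>np.percentile(l[:,0],30)]
    lo=l[l[:,2]<np.percentile(l[:,2],40)][:,1]; hi=l[l[:,2]>np.percentile(l[:,2],60)][:,1]
    print(n,yaw,len(p),"x95",np.percentile(l[:,0],[50,95]),"y",np.percentile(l[:,1],[2,98]),"z",np.percentile(l[:,2],[2,98]),"ymid lo/hi",(lo.min()+lo.max())/2,(hi.min()+hi.max())/2)
E
python3 rest.py
```

```text
top base 330 0.011122996401260304 ((585.0034790039062, -161.422119140625), (95.26602935791016, 108.27687072753906), 17.090763092041016)
  blue y-ext 12 [-0.286  -0.2506]
  blue y-ext 14 [-0.3049 -0.2704]
  blue y-ext 16 [-0.3235 -0.2894]
scene base 415 0.011237205252077229 ((580.7954711914062, -150.5743408203125), (97.2472915649414, 64.49181365966797), 17.062469482421875)
  blue y-ext 12 [-0.2846 -0.2487]
  blue y-ext 14 [-0.3035 -0.2683]
  blue y-ext 16 [-0.322  -0.2876]
top 10 246 x95 [0.523  0.5261] y [-0.2668 -0.2414] z [-0.1826 -0.1126] ymid lo/hi -0.2529244925444093 -0.25664673356791545
top 12 246 x95 [0.5151 0.5181] y [-0.2845 -0.2599] z [-0.1782 -0.108 ] ymid lo/hi -0.2713772739532647 -0.27405528450933114
top 14 246 x95 [0.5067 0.5097] y [-0.3015 -0.2778] z [-0.1735 -0.1031] ymid lo/hi -0.2894834183935125 -0.2911358115408299
top 16 246 x95 [0.4976 0.5006] y [-0.3184 -0.2954] z [-0.1684 -0.0978] ymid lo/hi -0.3070957448024919 -0.3079766819523777
top 18 246 x95 [0.488  0.4909] y [-0.3355 -0.3123] z [-0.163  -0.0923] ymid lo/hi -0.324087651328342 -0.3243808183639072
scene 10 471 x95 [0.5217 0.5257] y [-0.2643 -0.239 ] z [-0.1856 -0.1141] ymid lo/hi -0.251185951591683 -0.2543589198686612
scene 12 471 x95 [0.514  0.5177] y [-0.2821 -0.2575] z [-0.1811 -0.1095] ymid lo/hi -0.269760347617072 -0.2718133646967548
scene 14 471 x95 [0.5055 0.5093] y [-0.2998 -0.2755] z [-0.1763 -0.1048] ymid lo/hi -0.2878796433133884 -0.2889366468096045
scene 16 471 x95 [0.4965 0.5004] y [-0.3173 -0.2931] z [-0.1712 -0.0995] ymid lo/hi -0.305648202008787 -0.30581727084310173
scene 18 471 x95 [0.487  0.4909] y [-0.3343 -0.3101] z [-0.1657 -0.0941] ymid lo/hi -0.3230443754515342 -0.32249998497599236
```

```bash
cat > geo.py <<'E'
import numpy as np
from scipy.spatial.transform import Rotation as Ro
yaw=np.radians(17.); ex0=np.array([np.cos(yaw),np.sin(yaw),0]); ey=np.array([-np.sin(yaw),np.cos(yaw),0]); up=np.array([0,0,1.])
ez=-.5*ex0+np.sqrt(.75)*up; exh=np.sqrt(.75)*ex0+.5*up
handle=np.array([.5544,-.1599,.1248])
uyaw=np.radians(6.35)
L=np.array([.5492,.2778,.057]); Rr=np.array([.5636,.1485,.057])
def tool(z,y): z=z/np.linalg.norm(z); return np.c_[np.cross(y,z),y,z]
def rel(o,p,R):
    R0=Ro.from_rotvec(o["eef_rot"]).as_matrix()
    return np.round((p-o["tcp_pos"])*1e3,1), np.round(np.degrees(Ro.from_matrix(R@R0.T).as_rotvec()),2)
E
python3 - <<'E'
from plant import env
from geo import *
o=env.observe(); print(Ro.from_rotvec(o["eef_rot"]).as_matrix().round(3))
for s in(1,-1):
    R=tool(-ez,s*ey); tcp=handle-ez*.019
    print(s,rel(o,tcp,R),rel(o,tcp+ez*.12,R), "vertical:",rel(o,tcp,tool(-up,s*ey)))
E
```

```text
[[-0.95   0.312 -0.   ]
 [ 0.312  0.95  -0.001]
 [ 0.    -0.001 -1.   ]]
1 (array([ 368.3, -750.6,  -67.2]), array([ -0.27, -30.47,  34.4 ])) (array([ 310.9, -768.1,   36.7]), array([ -0.27, -30.47,  34.4 ])) vertical: (array([ 368.3, -750.6,  -67.2]), array([ 6.000e-02, -1.000e-02,  3.521e+01]))
-1 (array([ 368.3, -750.6,  -67.2]), array([  39.51,   -0.49, -140.6 ])) (array([ 310.9, -768.1,   36.7]), array([  39.51,   -0.49, -140.6 ])) vertical: (array([ 368.3, -750.6,  -67.2]), array([-1.0000e-02, -7.0000e-02, -1.4479e+02]))
```

Request:
arm_command([
  {"travel": [0, 0, 60], "rotation": [0, 0, 0], "gripper": 0},
  {"travel": [40, -35, 90], "rotation": [0, 0, 0], "gripper": 0},
  {"travel": [75, -80, 110], "rotation": [0, 0, 4], "gripper": 0},
  {"travel": [110, -130, 120], "rotation": [0, 0, 8], "gripper": 0},
  {"travel": [145, -180, 120], "rotation": [0, 0, 12], "gripper": 0},
  {"travel": [175, -230, 120], "rotation": [0, 0, 16], "gripper": 0},
  {"travel": [205, -280, 120], "rotation": [0, 0, 20], "gripper": 0},
  {"travel": [230, -335, 120], "rotation": [0, 0, 24], "gripper": 0},
  {"travel": [250, -390, 120], "rotation": [0, 0, 28], "gripper": 0},
  {"travel": [270, -445, 120], "rotation": [0, 0, 32], "gripper": 0},
  {"travel": [285, -500, 120], "rotation": [0, 0, 35], "gripper": 0},
  {"travel": [300, -555, 120], "rotation": [0, 0, 35], "gripper": 0},
], newtons=50)

```text
time: 1.6
tcp_pos: [0.4954, 0.0368, 0.2959]
eef_rot: [0.46, -3.108, -0.0]
wrist_force: [0.1, 1.6, 0.2]
gripper_width: 0.0955
```

```bash
cat > tg.py <<'E'
from plant import env
from geo import *
import sys
o=env.observe(); R=tool(-ez,ey); tcp=handle-ez*.019
print(o["time"],o["joints"].round(2),o["tcp_pos"].round(4),o["wrist_force"].round(1),o["gripper_width"].round(4))
print("pre",rel(o,tcp+ez*.12,R)); print("grasp",rel(o,tcp,R))
E
python3 tg.py
```

```text
Traceback (most recent call last):
  File "tg.py", line 5, in <module>
    print(o["time"],o["joints"].round(2),o["tcp_pos"].round(4),o["wrist_force"].round(1),o["gripper_width"].round(4))
                                                                                         ^^^^^^^^^^^^^^^^^^^^^^^^
AttributeError: 'float' object has no attribute 'round'
```

```bash
sed -i 's/o\["gripper_width"\].round(4)/round(o["gripper_width"],4)/' tg.py; python3 tg.py
```

```text
1.6 [-0.06  0.2   1.68  0.    1.26 -1.92] [0.4954 0.0368 0.2959] [0.1 1.6 0.2] 0.0955
pre (array([  10.7, -211.5,  -83.7]), array([  8.72, -28.71,   0.16]))
grasp (array([  68.1, -194. , -187.6]), array([  8.72, -28.71,   0.16]))
```

Request:
arm_command([
  {"travel": [0, -50, 0], "rotation": [2, -7, 0], "gripper": 0},
  {"travel": [0, -100, 0], "rotation": [4, -14, 0], "gripper": 0},
  {"travel": [5, -150, -20], "rotation": [6, -21, 0], "gripper": 0},
  {"travel": [10, -195, -55], "rotation": [8.7, -28.7, 0.2], "gripper": 0},
  {"travel": [10.7, -211.5, -83.7], "rotation": [8.7, -28.7, 0.2], "gripper": 0},
  {"travel": [10.7, -211.5, -83.7], "rotation": [8.7, -28.7, 0.2], "gripper": 0},
  {"travel": [10.7, -211.5, -83.7], "rotation": [8.7, -28.7, 0.2], "gripper": 0},
])

```text
time: 2.48
tcp_pos: [0.5296, -0.1427, 0.2394]
eef_rot: [-0.328, 2.672, 0.055]
wrist_force: [0.2, 0.2, 0.0]
gripper_width: 0.0952
```

```bash
python3 tg.py; python3 - <<'E'
from plant import env
import cv2
c=env.read_camera("scene")["img"][130:290,180:360]; cv2.imwrite("pics/pre.png",cv2.resize(c,None,fx=3,fy=3,interpolation=cv2.INTER_CUBIC)[:,:,::-1])
E
```

```text
2.475 [-0.56  0.18  1.96  0.47  0.73 -2.68] [ 0.5296 -0.1427  0.2394] [0.2 0.2 0. ] 0.0952
pre (array([-23.5, -32. , -27.2]), array([ 1.91, -3.83,  3.21]))
grasp (array([  33.9,  -14.5, -131.1]), array([ 1.91, -3.83,  3.21]))
```

View pics/pre.png

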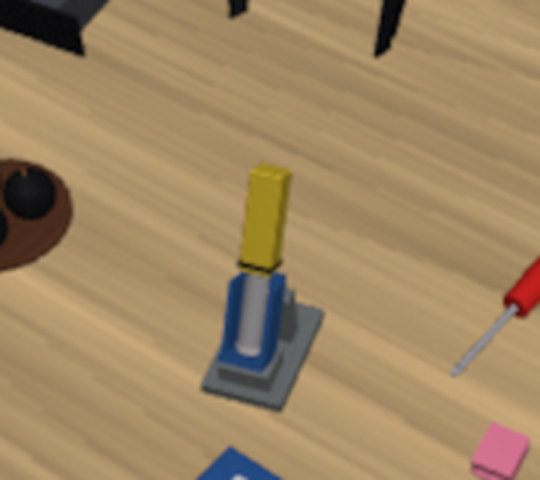

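Request:
arm_command([
  {"travel": [-5, -5, 0], "rotation": [4.3, 1.3, -7.8], "gripper": 0},
  {"travel": [-10, -10, 0], "rotation": [8.6, 2.6, -15.6], "gripper": 0},
  {"travel": [-15, -15, 0], "rotation": [12.9, 3.9, -23.4], "gripper": 0},
  {"travel": [-15, -15, 0], "rotation": [17.2, 5.2, -31.2], "gripper": 0},
  {"travel": [-15, -15, 0], "rotation": [21.5, 6.5, -39], "gripper": 0},
  {"travel": [-15, -15, 0], "rotation": [25.8, 7.8, -46.8], "gripper": 0},
  {"travel": [-15, -15, 0], "rotation": [30.1, 9.1, -54.6], "gripper": 0},
  {"travel": [-15, -15, 0], "rotation": [34.4, 10.4, -62.4], "gripper": 0},
  {"travel": [-15, -15, 0], "rotation": [38.7, 11.7, -70.2], "gripper": 0},
  {"travel": [-15, -15, 0], "rotation": [43, 13.1, -78], "gripper": 0},
  {"travel": [-15, -15, 0], "rotation": [43, 13.1, -78], "gripper": 0},
])

```text
time: 3.9
tcp_pos: [0.5147, -0.1577, 0.2398]
eef_rot: [1.721, 2.272, 0.637]
wrist_force: [-0.9, -0.0, -0.0]
gripper_width: 0.0952
```

```bash
sed -i 's/R=tool(-ez,ey)/R=tool(-ez,-ey)/' tg.py; python3 tg.py
```

```text
3.9 [-0.67  0.2   1.94  0.59  0.87 -1.31] [ 0.5147 -0.1577  0.2398] [-0.9 -0.  -0. ] 0.0952
pre (array([ -8.6, -16.9, -27.5]), array([ 37.33,  12.97, -78.31]))
grasp (array([  48.8,    0.6, -131.5]), array([ 37.33,  12.97, -78.31]))
```

Request:
arm_command([
  {"travel": [0, -2, -3], "rotation": [4.1, 1.4, -8.7], "gripper": 0},
  {"travel": [-2, -4, -6], "rotation": [8.3, 2.9, -17.4], "gripper": 0},
  {"travel": [-3, -6, -9], "rotation": [12.4, 4.3, -26.1], "gripper": 0},
  {"travel": [-4, -8, -12], "rotation": [16.6, 5.8, -34.8], "gripper": 0},
  {"travel": [-5, -10, -15], "rotation": [20.7, 7.2, -43.5], "gripper": 0},
  {"travel": [-6, -12, -18], "rotation": [24.9, 8.6, -52.2], "gripper": 0},
  {"travel": [-7, -14, -21], "rotation": [29, 10.1, -60.9], "gripper": 0},
  {"travel": [-8, -16, -24], "rotation": [33.2, 11.5, -69.6], "gripper": 0},
  {"travel": [-8.6, -16.9, -27.5], "rotation": [37.3, 13, -78.3], "gripper": 0},
  {"travel": [-8.6, -16.9, -27.5], "rotation": [37.3, 13, -78.3], "gripper": 0},
  {"travel": [-8.6, -16.9, -27.5], "rotation": [37.3, 13, -78.3], "gripper": 0},
])

```text
time: 5.28
tcp_pos: [0.5062, -0.1748, 0.212]
eef_rot: [-2.929, -0.444, -0.786]
wrist_force: [-0.5, -0.6, 0.8]
gripper_width: 0.0952
```

```bash
python3 tg.py
```

```text
5.275 [-0.71  0.21  2.04  0.69  0.72  0.07] [ 0.5062 -0.1748  0.212 ] [-0.5 -0.6  0.8] 0.0952
pre (array([-0.1,  0.2,  0.3]), array([ 0.06,  0.04, -0.22]))
grasp (array([  57.3,   17.7, -103.6]), array([ 0.06,  0.04, -0.22]))
```

Request:
arm_command([
  {"travel": [19, 6, -35], "rotation": [0, 0, 0], "gripper": 0},
  {"travel": [38, 12, -69], "rotation": [0, 0, 0], "gripper": 0},
  {"travel": [50, 15.5, -90], "rotation": [0, 0, 0], "gripper": 0},
  {"travel": [57.3, 17.7, -103.6], "rotation": [0, 0, -0.2], "gripper": 0},
  {"travel": [57.3, 17.7, -103.6], "rotation": [0, 0, -0.2], "gripper": 0},
  {"travel": [57.3, 17.7, -103.6], "rotation": [0, 0, -0.2], "gripper": 120},
  {"travel": [57.3, 17.7, -103.6], "rotation": [0, 0, -0.2], "gripper": 160},
], newtons=10)

```text
time: 6.15
tcp_pos: [0.5633, -0.1576, 0.1088]
eef_rot: [-2.931, -0.432, -0.786]
wrist_force: [-0.3, 0.5, 0.4]
gripper_width: 0.0803
```

```bash
python3 tg.py; python3 - <<'E'
from plant import env
import cv2,numpy as np
s=[]
for n,b in(("scene",(190,120,350,290)),("top",(300,180,460,350))):
    c=env.read_camera(n); np.savez(n+"1.npz",**c); s.append(cv2.resize(c["img"][b[1]:b[3],b[0]:b[2]],(400,425),interpolation=cv2.INTER_CUBIC))
cv2.imwrite("pics/grasp.png",np.hstack(s)[:,:,::-1])
E
```

```text
6.15 [-0.6   0.43  2.07  0.96  0.5  -0.15] [ 0.5633 -0.1576  0.1088] [-0.3  0.5  0.4] 0.0803
pre (array([-57.2, -17.1, 103.5]), array([-0.04,  0.03,  0.24]))
grasp (array([ 0.1,  0.5, -0.5]), array([-0.04,  0.03,  0.24]))
```

View pics/grasp.png

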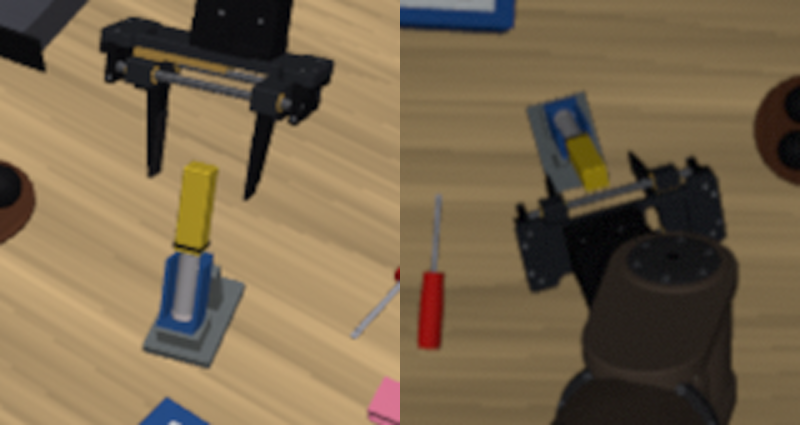

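The handle stands between the fingers, but in the scene view (left half) the fingertips at (153,175) and (250,197) look too high beside it. I'll project the reported TCP into both views to check before closing.

```bash
cat >> h.py <<'E'
def proj(c,X):
    f=240/np.tan(np.radians(c["fovy"]/2)); q=np.atleast_2d(X)@c["R"].T+c["t"]; return np.c_[q[:,0]/q[:,2]*f+c["cx"],q[:,1]/q[:,2]*f+c["cy"]]
E
python3 - <<'E'
from h import *; from geo import *
np.set_printoptions(precision=4,suppress=True)
T=np.array([.5633,-.1576,.1088])
tips=np.array([T,T+ey*.042,T-ey*.042,handle,handle+.038*ez,handle-.038*ez,handle-.102*ez])
for n,b,sc in(("scene",(190,120),2.5),("top",(300,180),2.5)):
    c=load(n+"1.npz"); print(n,"cam",(-c["R"].T@c["t"]).round(3)); print((proj(c,tips)-b)*sc+([0,0] if n=="scene" else [400,0]))
    k=np.zeros(c["depth"].shape,bool)
    m=(c["img"].max(2)<45); x=(235,140,310,205) if n=="scene" else (345,230,400,270); k[x[1]:x[3],x[0]:x[2]]=1
    p=pts(c,m&k); p=p[p[:,2]>.06]; l=(p-T)@np.c_[exh,ey,ez]; print(len(p)); 
    l=l[np.argsort(l[:,2])]; print(l[:12])
E
```

```text
scene cam [1.129 0.353 0.974]
[[192.3803 226.9072]
 [238.9135 238.1285]
 [146.4192 215.8239]
 [195.2994 206.7727]
 [200.5392 164.2174]
 [190.1959 248.2201]
 [181.8946 315.639 ]]
1184
[[ 0.0094  0.0447  0.0423]
 [-0.0011 -0.037   0.0424]
 [ 0.0109 -0.0391  0.0429]
 [ 0.0105 -0.0371  0.0433]
 [-0.0044 -0.0384  0.0434]
 [ 0.0114  0.0473  0.0435]
 [ 0.006  -0.0367  0.0444]
 [ 0.0066  0.0479  0.0444]
 [ 0.0093 -0.0399  0.0445]
 [-0.0003  0.0478  0.0446]
 [ 0.0119  0.045   0.0452]
 [ 0.0025 -0.0382  0.0453]]
top cam [ 0.49  -0.017  1.416]
[[581.6425 155.5363]
 [540.0645 167.2726]
 [623.1721 143.8135]
 [585.7251 163.9672]
 [595.3463 181.881 ]
 [576.599  146.9752]
 [562.2461 120.2517]]
431
[[ 0.0115  0.0408  0.0394]
 [ 0.0088 -0.0392  0.0407]
 [ 0.0078 -0.0382  0.0436]
 [ 0.0126  0.042   0.046 ]
 [ 0.0103  0.0426  0.0465]
 [ 0.0069 -0.0373  0.0465]
 [ 0.0114 -0.0405  0.0467]
 [ 0.0099  0.0403  0.047 ]
 [ 0.0052 -0.0365  0.0481]
 [ 0.0111 -0.0393  0.0506]
 [ 0.0018 -0.0371  0.0525]
 [-0.0007 -0.0366  0.0527]]
```

```bash
python3 - <<'E'
from h import *; from geo import *
np.set_printoptions(precision=3,suppress=True)
T=np.array([.5633,-.1576,.1088])
for n in("scene","top"):
    c=load(n+"1.npz"); p=pts(c,np.ones(c["depth"].shape,bool)); l=(p-T)@np.c_[exh,ey,ez]
    l=l[(abs(l[:,0])<.06)&(abs(l[:,1])<.11)&(l[:,2]>-.03)&(l[:,2]<.2)&(p[:,2]>.05)]
    for a in np.arange(-.03,.2,.01):
        q=l[(l[:,2]>=a)&(l[:,2]<a+.01)]
        if len(q): print(n,round(a,2),len(q),"y",np.percentile(q[:,1],[1,10,50,90,99]),"x",np.percentile(q[:,0],[5,95]))
E
```

```text
scene -0.03 49 y [-0.014 -0.005  0.006  0.017  0.019] x [-0.013  0.012]
scene -0.02 64 y [-0.01  -0.007  0.005  0.013  0.014] x [-0.005  0.015]
scene -0.01 54 y [-0.009 -0.007  0.004  0.013  0.014] x [-0.006  0.014]
scene 0.0 62 y [-0.01  -0.008  0.004  0.013  0.014] x [-0.002  0.015]
scene 0.01 64 y [-0.01  -0.007  0.005  0.013  0.014] x [-0.003  0.015]
scene 0.02 61 y [-0.01  -0.007  0.004  0.013  0.014] x [-0.002  0.014]
scene 0.03 71 y [-0.04  -0.01   0.004  0.013  0.048] x [-0.006  0.014]
scene 0.04 111 y [-0.042 -0.038  0.003  0.047  0.049] x [-0.008  0.013]
scene 0.05 120 y [-0.043 -0.038  0.001  0.049  0.051] x [-0.011  0.012]
scene 0.06 62 y [-0.044 -0.041  0.043  0.052  0.053] x [-0.008  0.013]
scene 0.07 66 y [-0.046 -0.043 -0.037  0.053  0.054] x [-0.007  0.012]
scene 0.08 77 y [-0.046 -0.043  0.043  0.054  0.055] x [-0.008  0.013]
scene 0.09 78 y [-0.048 -0.044 -0.037  0.055  0.056] x [-0.011  0.013]
scene 0.1 76 y [-0.048 -0.045 -0.038  0.056  0.056] x [-0.009  0.013]
scene 0.11 103 y [-0.075 -0.071 -0.037  0.085  0.086] x [-0.012  0.033]
scene 0.12 357 y [-0.078 -0.066
[... 1413 characters left out ...]
 x [-0.004  0.014]
top 0.1 4 y [-0.039 -0.038 -0.038 -0.038 -0.038] x [0.004 0.007]
top 0.11 16 y [-0.077 -0.075 -0.042  0.081  0.083] x [0.007 0.036]
top 0.12 146 y [-0.078 -0.06  -0.003  0.066  0.082] x [-0.004  0.037]
top 0.13 355 y [-0.075 -0.059 -0.038  0.058  0.082] x [-0.018  0.036]
top 0.14 142 y [-0.084 -0.075 -0.042  0.082  0.092] x [-0.016  0.036]
top 0.15 977 y [-0.087 -0.08   0.03   0.084  0.091] x [-0.026  0.033]
top 0.16 155 y [-0.086 -0.068  0.027  0.07   0.088] x [-0.016  0.028]
top 0.17 96 y [-0.013 -0.009  0.021  0.051  0.052] x [0.009 0.028]
top 0.18 75 y [-0.015 -0.008  0.014  0.052  0.052] x [-0.002  0.027]
top 0.19 13 y [0.038 0.041 0.052 0.052 0.052] x [-0.013  0.022]
```

Both views agree. The fingertips and the gripper body sit about 40 mm further back along the tool axis than the reported TCP says (body front at 117 mm instead of 78 mm). The sideways fit is good, so I trust the images and go 40 mm further along the tool axis before closing.

Request:
arm_command([
  {"travel": [7, 2, -12], "rotation": [0, 0, 0], "gripper": 60},
  {"travel": [13, 4, -24], "rotation": [0, 0, 0], "gripper": 60},
  {"travel": [19, 6, -34.5], "rotation": [0, 0, 0], "gripper": 60},
  {"travel": [19, 6, -34.5], "rotation": [0, 0, 0], "gripper": 60},
  {"travel": [19, 6, -34.5], "rotation": [0, 0, 0], "gripper": 60},
])

```text
time: 6.88
tcp_pos: [0.5823, -0.1514, 0.074]
eef_rot: [-2.931, -0.431, -0.785]
wrist_force: [-0.4, -0.8, 0.6]
gripper_width: 0.0725
```

```bash
cat > prof.py <<'E'
from plant import env
from h import *; from geo import *
import sys
np.set_printoptions(precision=3,suppress=True)
tag=sys.argv[1]; o=env.observe(); T=o["tcp_pos"]; Rt=Ro.from_rotvec(o["eef_rot"]).as_matrix()
ax=-Rt   # tool axes flipped: columns approx (.., ey, ez)
print(o["time"],T,o["wrist_force"].round(1),round(o["gripper_width"],4),o["joints"].round(2))
for n in("scene","top"):
    c=env.read_camera(n); np.savez(f"{n}{tag}.npz",**c); p=pts(c,np.ones(c["depth"].shape,bool)); h=cv2.cvtColor(c["img"],cv2.COLOR_RGB2HSV).reshape(-1,3)[(c["depth"]>0).ravel()]
    l=(p-T)@ax; s=(abs(l[:,0])<.05)&(abs(l[:,1])<.07)&(l[:,2]>-.12)&(l[:,2]<.13)&(p[:,2]>.02)
    ye=s&(h[:,0]>=20)&(h[:,0]<=34)&(h[:,1]>120)&(h[:,2]>60)&(abs(l[:,1])<.03)&(abs(l[:,0])<.03)
    dk=s&(h[:,2]<45)
    for k,m in(("yellow",ye),("dark",dk)):
        q=l[m]; print(n,k,m.sum(),"z",np.percentile(q[:,2],[0,2,50,98,100]),"y",np.percentile(q[:,1],[1,50,99]),"x",np.percentile(q[:,0],[1,50,99]))
E
python3 prof.py 2
```

```text
6.875 [ 0.582 -0.151  0.074] [-0.4 -0.8  0.6] 0.0725 [-0.56  0.5   2.06  1.09  0.44 -0.26]
scene yellow 470 z [0.02  0.024 0.063 0.096 0.096] y [-0.011  0.004  0.014] x [-0.016 -0.011  0.009]
scene dark 506 z [0.025 0.044 0.094 0.129 0.13 ] y [-0.053 -0.033  0.064] x [-0.036 -0.01   0.012]
top yellow 191 z [0.014 0.024 0.067 0.096 0.129] y [-0.012  0.001  0.011] x [-0.022 -0.013  0.005]
top dark 100 z [0.047 0.05  0.086 0.13  0.13 ] y [-0.053 -0.036  0.057] x [-0.038 -0.013  0.014]
```

Request:
arm_command([
  {"travel": [0, 0, 0], "rotation": [0, 0, 0], "gripper": 255},
  {"travel": [0, 0, 0], "rotation": [0, 0, 0], "gripper": 255},
  {"travel": [0, 0, 0], "rotation": [0, 0, 0], "gripper": 255},
  {"travel": [0, 0, 0], "rotation": [0, 0, 0], "gripper": 255},
  {"travel": [0, 0, 0], "rotation": [0, 0, 0], "gripper": 255},
  {"travel": [0, 0, 0], "rotation": [0, 0, 0], "gripper": 255},
], newtons=50)

```text
time: 7.72
tcp_pos: [0.5823, -0.1513, 0.0734]
eef_rot: [-2.931, -0.43, -0.785]
wrist_force: [0.4, 0.6, -0.5]
gripper_width: 0.024
```

Request:
arm_command([
  {"travel": [-5, -1.5, 9], "rotation": [0, 0, 0], "gripper": 255},
  {"travel": [-15, -4.5, 27], "rotation": [0, 0, 0], "gripper": 255},
  {"travel": [-26, -8, 47], "rotation": [0, 0, 0], "gripper": 255},
  {"travel": [-38, -11.5, 69], "rotation": [0, 0, 0], "gripper": 255},
  {"travel": [-48, -14.5, 87], "rotation": [0, 0, 0], "gripper": 255},
  {"travel": [-55, -17, 110], "rotation": [0, 0, 0], "gripper": 255},
  {"travel": [-55, -17, 130], "rotation": [0, 0, 0], "gripper": 255},
  {"travel": [-55, -17, 130], "rotation": [0, 0, 0], "gripper": 255},
])

```text
time: 8.72
tcp_pos: [0.5272, -0.1687, 0.2048]
eef_rot: [-2.933, -0.431, -0.787]
wrist_force: [0.1, 0.3, -2.2]
gripper_width: 0.0238
```

```bash
cat > tp.py <<'E'
from plant import env
from geo import *
o=env.observe(); Rv=tool(-up,np.array([1.,0,0]))
print(o["time"],o["joints"].round(2),o["tcp_pos"].round(4),o["wrist_force"].round(1),round(o["gripper_width"],4))
for n,P in(("R",Rr),("L",L)): print(n,"over (foot .08)",rel(o,np.array([P[0],P[1],.123]),Rv))
E
python3 tp.py
```

```text
8.725 [-0.67  0.24  2.02  0.7   0.69  0.11] [ 0.5272 -0.1687  0.2048] [ 0.1  0.3 -2.2] 0.0238
R over (foot .08) (array([ 36.4, 317.2, -81.8]), array([-25.78,  19.23,  71.49]))
L over (foot .08) (array([ 22. , 446.5, -81.8]), array([-25.78,  19.23,  71.49]))
```

Request:
arm_command([
  {"travel": [3, 28, 0], "rotation": [-2.6, 1.9, 7.1], "gripper": 255},
  {"travel": [7, 60, 0], "rotation": [-5.2, 3.8, 14.3], "gripper": 255},
  {"travel": [11, 95, 0], "rotation": [-7.7, 5.8, 21.4], "gripper": 255},
  {"travel": [14, 130, 0], "rotation": [-10.3, 7.7, 28.6], "gripper": 255},
  {"travel": [18, 160, 0], "rotation": [-12.9, 9.6, 35.7], "gripper": 255},
  {"travel": [22, 190, 0], "rotation": [-15.5, 11.5, 42.9], "gripper": 255},
  {"travel": [26, 220, 0], "rotation": [-18, 13.5, 50], "gripper": 255},
  {"travel": [29, 255, 0], "rotation": [-20.6, 15.4, 57.2], "gripper": 255},
  {"travel": [33, 290, 0], "rotation": [-23.2, 17.3, 64.3], "gripper": 255},
  {"travel": [36.4, 317.2, -10], "rotation": [-25.8, 19.2, 71.5], "gripper": 255},
  {"travel": [36.4, 317.2, -40], "rotation": [-25.8, 19.2, 71.5], "gripper": 255},
  {"travel": [36.4, 317.2, -40], "rotation": [-25.8, 19.2, 71.5], "gripper": 255},
])

```text
time: 10.22
tcp_pos: [0.562, 0.1491, 0.1608]
eef_rot: [-2.218, -2.219, 0.01]
wrist_force: [0.2, -0.3, -0.4]
gripper_width: 0.0235
```

Request:
arm_command([
  {"travel": [0, 0, 0], "rotation": [0, 0, 0], "gripper": 255},
])

```text
time: 10.35
tcp_pos: [0.5638, 0.1486, 0.1638]
eef_rot: [-2.222, -2.22, 0.003]
wrist_force: [-0.5, -0.3, -1.3]
gripper_width: 0.0236
```

```bash
python3 tp.py; python3 - <<'E'
from plant import env
from h import *
o=env.observe();T=o["tcp_pos"]
np.set_printoptions(precision=4,suppress=True)
s=[]
for n,b in(("scene",(340,160,500,330)),("top",(170,150,330,320))):
    c=env.read_camera(n); np.savez(n+"3.npz",**c); s.append(cv2.resize(c["img"][b[1]:b[3],b[0]:b[2]],(400,425),interpolation=cv2.INTER_CUBIC))
    p=pts(c,np.ones(c["depth"].shape,bool)); l=p-T; h=cv2.cvtColor(c["img"],cv2.COLOR_RGB2HSV).reshape(-1,3)[(c["depth"]>0).ravel()]
    near=(abs(l[:,0])<.025)&(abs(l[:,1])<.025)
    for nm,m in(("rod",near&(h[:,1]<80)&(h[:,2]>60)&(p[:,2]>.07)&(l[:,2]<.022)),("yel",near&(h[:,0]>=20)&(h[:,0]<=34)&(h[:,1]>120)&(p[:,2]>.1))):
        q=l[m]
        if len(q): print(n,nm,m.sum(),"x",np.percentile(q[:,0],[2,50,98]),"y",np.percentile(q[:,1],[2,50,98]),"z",np.percentile(q[:,2],[0,2,50,98,100]))
cv2.imwrite("pics/over.png",np.hstack(s)[:,:,::-1])
E
```

```text
10.35 [ 0.14  0.44  1.68 -0.    1.02  0.15] [0.5638 0.1486 0.1638] [-0.5 -0.3 -1.3] 0.0236
R over (foot .08) (array([ -0.2,  -0.1, -40.8]), array([ 0.05, -0.11,  0.07]))
L over (foot .08) (array([-14.6, 129.2, -40.8]), array([ 0.05, -0.11,  0.07]))
scene rod 155 x [-0.0009  0.0062  0.0092] y [-0.0034  0.0065  0.0128] z [-0.0433 -0.0418 -0.0168  0.0102  0.0111]
scene yel 52 x [-0.0097  0.0021  0.0215] y [-0.014   0.0154  0.016 ] z [0.0276 0.0283 0.0465 0.1467 0.1488]
```

View pics/over.png

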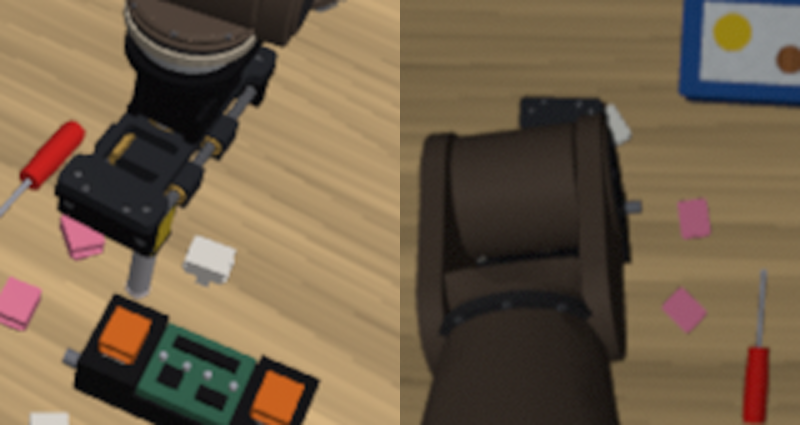

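```bash
python3 - <<'E'
from h import *
from scipy.optimize import least_squares
np.set_printoptions(precision=4,suppress=True)
c=load("scene3.npz"); T=np.array([.5638,.1486,.1638])
p=pts(c,np.ones(c["depth"].shape,bool)); l=p-T; h=cv2.cvtColor(c["img"],cv2.COLOR_RGB2HSV).reshape(-1,3)[(c["depth"]>0).ravel()]
m=(abs(l[:,0])<.025)&(abs(l[:,1])<.025)&(h[:,1]<80)&(h[:,2]>60)&(p[:,2]>.07)
for a,b in((-.045,-.03),(-.03,-.015),(-.015,.0),(0,.012)):
    q=p[m&(l[:,2]>a)&(l[:,2]<b)]
    r=least_squares(lambda s:np.hypot(q[:,0]-s[0],q[:,1]-s[1])-.009,T[:2],loss="soft_l1",f_scale=.001)
    print(a,len(q),r.x,np.sqrt(np.mean(r.fun**2)))
for n,B in(("scene",dict(L=(430,300,470,335),R=(372,278,410,306))),):
    for k,b in B.items():
        q=pts(c,hsvmask(c,(4,150,120),(16,255,255),b)); q=q[q[:,2]>.053]; print(k,np.median(q[:,2]),(np.percentile(q,2,axis=0)+np.percentile(q,98,axis=0))/2,q.mean(0))
E
```

```text
-0.045 41 [0.5626 0.1525] 0.0009340436900874596
-0.03 40 [0.5629 0.1525] 0.0010090752462821322
-0.015 44 [0.5626 0.1524] 0.001071199820266202
0 30 [0.5628 0.1524] 0.0007595179572723636
L 0.056339150758819206 [0.5474 0.2781 0.0567] [0.5476 0.2783 0.0565]
R 0.056280999434775617 [0.5615 0.1497 0.0566] [0.5622 0.1495 0.0563]
```

Request:
arm_command([
  {"travel": [0, -1, -25], "rotation": [0, 0, 0], "gripper": 255},
  {"travel": [-0.6, -3, -48], "rotation": [0, 0, 0], "gripper": 255},
  {"travel": [-0.6, -3, -58], "rotation": [0, 0, 0], "gripper": 255},
  {"travel": [-0.6, -3, -62], "rotation": [0, 0, 0], "gripper": 255},
  {"travel": [-0.6, -3, -65], "rotation": [0, 0, 0], "gripper": 255},
  {"travel": [-0.6, -3, -68], "rotation": [0, 0, 0], "gripper": 255},
  {"travel": [-0.6, -3, -70], "rotation": [0, 0, 0], "gripper": 255},
  {"travel": [-0.6, -3, -70], "rotation": [0, 0, 0], "gripper": 255},
])

```text
time: 11.45
tcp_pos: [0.5631, 0.1459, 0.0935]
eef_rot: [-2.222, -2.22, 0.003]
wrist_force: [0.3, -0.3, -1.9]
gripper_width: 0.0239
```

Request:
arm_command([
  {"travel": [0, 0, -1], "rotation": [0, 0, 0], "gripper": 255},
  {"travel": [0, 0, -2], "rotation": [0, 0, 0], "gripper": 255},
  {"travel": [0, 0, -2.5], "rotation": [0, 0, 0], "gripper": 255},
])

```text
time: 11.82
tcp_pos: [0.5631, 0.1459, 0.091]
eef_rot: [-2.222, -2.22, 0.003]
wrist_force: [-1.8, 0.2, 2.8]
gripper_width: 0.0239
```

Request:
arm_command([
  {"travel": [0, 0, -0.7], "rotation": [0, 0, 0], "gripper": 255},
  {"travel": [0, 0, -1.2], "rotation": [0, 0, 0], "gripper": 255},
])

```text
time: 12.08
tcp_pos: [0.5631, 0.1459, 0.0909]
eef_rot: [-2.222, -2.221, 0.003]
wrist_force: [-5.1, -1.2, 16.3]
gripper_width: 0.0237
```

Request:
arm_command([
  {"travel": [0, 0, -0.7], "rotation": [0, 0, 0], "gripper": 255},
  {"travel": [0, 0, -0.7], "rotation": [0, 0, 0], "gripper": 255},
])

```text
time: 12.32
tcp_pos: [0.5631, 0.1459, 0.0909]
eef_rot: [2.222, 2.221, -0.002]
wrist_force: [-6.8, -0.5, 18.5]
gripper_width: 0.0236
```

Request:
arm_command([
  {"travel": [0, 0, 5], "rotation": [0, 0, 0], "gripper": 255},
  {"travel": [0, 0, 25], "rotation": [0, 0, 0], "gripper": 255},
  {"travel": [-5, 30, 50], "rotation": [0, 0, 0], "gripper": 255},
  {"travel": [-9, 80, 65], "rotation": [0, 0, 0], "gripper": 255},
  {"travel": [-14.5, 128.5, 70], "rotation": [0, 0, 0], "gripper": 255},
  {"travel": [-14.5, 128.5, 70], "rotation": [0, 0, 0], "gripper": 255},
  {"travel": [-14.5, 128.5, 70], "rotation": [0, 0, 0], "gripper": 255},
])

```text
time: 13.2
tcp_pos: [0.5484, 0.2742, 0.1587]
eef_rot: [-2.221, -2.221, 0.004]
wrist_force: [-0.4, -0.3, -0.7]
gripper_width: 0.024
```

```bash
cat > chk.py <<'E'
from plant import env
from h import *
from scipy.optimize import least_squares
import sys
np.set_printoptions(precision=4,suppress=True)
o=env.observe();T=o["tcp_pos"]; print(o["time"],T,o["wrist_force"].round(1),o["joints"].round(2))
c=env.read_camera("scene"); np.savez("scene4.npz",**c)
p=pts(c,np.ones(c["depth"].shape,bool)); l=p-T; h=cv2.cvtColor(c["img"],cv2.COLOR_RGB2HSV).reshape(-1,3)[(c["depth"]>0).ravel()]
m=(abs(l[:,0])<.025)&(abs(l[:,1])<.025)&(h[:,1]<80)&(h[:,2]>60)&(p[:,2]>.065)&(l[:,2]<.03)
q=p[m]
if len(q)>20:
    for a,b in((-.045,-.02),(-.02,.0)):
        k=q[((q-T)[:,2]>a)&((q-T)[:,2]<b)]
        r=least_squares(lambda s:np.hypot(k[:,0]-s[0],k[:,1]-s[1])-.009,T[:2],loss="soft_l1",f_scale=.001); print("rod",len(k),r.x,"offset from tcp",r.x-T[:2])
    print("rod lowest rel tcp",np.percentile(q[:,2]-T[2],[0,2,98]))
for k,b in dict(L=(430,295,475,340),R=(372,278,410,308)).items():
    q=pts(c,hsvmask(c,(4,150,120),(16,255,255),b)); t=np.percentile(q[:,2],85); g=q[q[:,2]>t-.003]; print(k,len(q),"z",np.median(g[:,2]),"c",(np.percentile(g,2,axis=0)+np.percentile(g,98,axis=0))/2)
E
python3 chk.py
```

```text
13.2 [0.5484 0.2742 0.1587] [-0.4 -0.3 -0.7] [ 0.36  0.49  1.61 -0.    1.04  0.36]
rod 70 [0.5475 0.278 ] offset from tcp [-0.0009  0.0038]
rod 60 [0.5474 0.2779] offset from tcp [-0.001   0.0037]
rod lowest rel tcp [-0.0458 -0.042   0.0099]
L 314 z 0.05689810915713901 c [0.5479 0.2785 0.0575]
R 249 z 0.046747625749972 c [0.5622 0.1495 0.0473]
```

Request:
arm_command([
  {"travel": [0, 0, -25], "rotation": [0, 0, 0], "gripper": 255},
  {"travel": [0, 0, -45], "rotation": [0, 0, 0], "gripper": 255},
  {"travel": [0, 0, -56], "rotation": [0, 0, 0], "gripper": 255},
  {"travel": [0, 0, -60], "rotation": [0, 0, 0], "gripper": 255},
  {"travel": [0, 0, -63], "rotation": [0, 0, 0], "gripper": 255},
  {"travel": [0, 0, -65], "rotation": [0, 0, 0], "gripper": 255},
  {"travel": [0, 0, -66.5], "rotation": [0, 0, 0], "gripper": 255},
  {"travel": [0, 0, -67.5], "rotation": [0, 0, 0], "gripper": 255},
  {"travel": [0, 0, -68.5], "rotation": [0, 0, 0], "gripper": 255},
  {"travel": [0, 0, -69.2], "rotation": [0, 0, 0], "gripper": 255},
  {"travel": [0, 0, -69.2], "rotation": [0, 0, 0], "gripper": 255},
])

```text
time: 14.62
tcp_pos: [0.5486, 0.2744, 0.0909]
eef_rot: [-2.222, -2.221, 0.002]
wrist_force: [-3.5, -1.9, 9.6]
gripper_width: 0.0238
```

Request:
arm_command([
  {"travel": [0, 0, -0.5], "rotation": [0, 0, 0], "gripper": 255},
  {"travel": [0, 0, -1], "rotation": [0, 0, 0], "gripper": 255},
  {"travel": [0, 0, -1], "rotation": [0, 0, 0], "gripper": 255},
])

```text
time: 15.0
tcp_pos: [0.5487, 0.2745, 0.0909]
eef_rot: [2.222, 2.221, -0.002]
wrist_force: [-5.4, -2.2, 18.9]
gripper_width: 0.0238
```

Request:
arm_command([
  {"travel": [0, 0, 5], "rotation": [0, 0, 0], "gripper": 255},
  {"travel": [0, 0, 25], "rotation": [0, 0, 0], "gripper": 255},
  {"travel": [0, 0, 65], "rotation": [0, 0, 0], "gripper": 255},
  {"travel": [0, 0, 100], "rotation": [0, 0, 0], "gripper": 255},
  {"travel": [0, 0, 116], "rotation": [0, 0, 0], "gripper": 255},
  {"travel": [0, 0, 116], "rotation": [0, 0, 0], "gripper": 255},
])

```text
time: 15.75
tcp_pos: [0.5488, 0.2745, 0.2051]
eef_rot: [-2.222, -2.221, 0.001]
wrist_force: [-0.5, 0.4, -0.9]
gripper_width: 0.0241
```

```bash
python3 chk.py; cat > back.py <<'E'
from plant import env
from geo import *
o=env.observe(); R=Ro.from_rotvec([-2.931,-.43,-.785]).as_matrix(); P=np.array([.5823,-.1513,.0734])
print(o["time"],o["tcp_pos"].round(4),o["wrist_force"].round(1),o["joints"].round(2))
print("high",rel(o,np.array([.5272,-.1687,.2048]),R)); print("90 up",rel(o,P+.09*ez,R)); print("seat",rel(o,P,R))
E
python3 back.py
```

```text
15.75 [0.5488 0.2745 0.2051] [-0.5  0.4 -0.9] [ 0.36  0.45  1.55 -0.    1.14  0.36]
rod 80 [0.5476 0.2784] offset from tcp [-0.0012  0.0039]
rod 71 [0.548  0.2782] offset from tcp [-0.0008  0.0037]
rod lowest rel tcp [-0.0441 -0.0411  0.0145]
L 271 z 0.04702127317715496 c [0.548  0.2793 0.0476]
R 250 z 0.0465748265206728 c [0.5624 0.15   0.0473]
15.8 [0.5483 0.2743 0.204 ] [ 0.4 -0.3 -1.4] [ 0.36  0.45  1.55 -0.    1.14  0.36]
high (array([ -21.1, -443. ,    0.8]), array([ 25.79, -19.25, -71.52]))
90 up (array([  -9.1, -438.8,  -52.7]), array([ 25.79, -19.25, -71.52]))
seat (array([  34. , -425.6, -130.6]), array([ 25.79, -19.25, -71.52]))
```

Both clips are down, with their tops at 46.6 and 47.0 mm. Next is carrying the pusher back to the rest.

Request:
arm_command([
  {"travel": [-2, -45, 0], "rotation": [0, 0, 0], "gripper": 255},
  {"travel": [-4, -90, 0], "rotation": [2.6, -1.9, -7.1], "gripper": 255},
  {"travel": [-6, -135, 0], "rotation": [5.2, -3.8, -14.3], "gripper": 255},
  {"travel": [-8, -175, 0], "rotation": [7.7, -5.8, -21.4], "gripper": 255},
  {"travel": [-10, -215, 0], "rotation": [10.3, -7.7, -28.6], "gripper": 255},
  {"travel": [-12, -255, 0], "rotation": [12.9, -9.6, -35.7], "gripper": 255},
  {"travel": [-14, -295, 0], "rotation": [15.5, -11.5, -42.9], "gripper": 255},
  {"travel": [-16, -330, 0], "rotation": [18, -13.5, -50], "gripper": 255},
  {"travel": [-18, -370, 0], "rotation": [20.6, -15.4, -57.2], "gripper": 255},
  {"travel": [-20, -410, 0], "rotation": [23.2, -17.3, -64.3], "gripper": 255},
  {"travel": [-21.1, -443, 0.8], "rotation": [25.8, -19.2, -71.5], "gripper": 255},
  {"travel": [-21.1, -443, 0.8], "rotation": [25.8, -19.2, -71.5], "gripper": 255},
])

```text
time: 17.3
tcp_pos: [0.5263, -0.1701, 0.2038]
eef_rot: [-2.932, -0.423, -0.781]
wrist_force: [-0.6, 0.4, -1.7]
gripper_width: 0.0242
```

Request:
arm_command([
  {"travel": [0, 0, 0], "rotation": [0, 0, 0], "gripper": 255},
  {"travel": [0, 0, 0], "rotation": [0, 0, 0], "gripper": 255},
])

```text
time: 17.55
tcp_pos: [0.5275, -0.1676, 0.2053]
eef_rot: [-2.93, -0.433, -0.783]
wrist_force: [-0.8, -0.1, -1.1]
gripper_width: 0.0239
```

```bash
python3 back.py
```

```text
17.55 [ 0.5275 -0.1676  0.2053] [-0.8 -0.1 -1.1] [-0.66  0.24  2.02  0.69  0.69  0.11]
high (array([-0.3, -1.1, -0.5]), array([-0.  , -0.05, -0.13]))
90 up (array([ 11.7,   3.2, -54. ]), array([-0.  , -0.05, -0.13]))
seat (array([  54.8,   16.3, -131.9]), array([-0.  , -0.05, -0.13]))
```

Request:
arm_command([
  {"travel": [6, 2, -27], "rotation": [0, 0, 0], "gripper": 255},
  {"travel": [11.7, 3, -54], "rotation": [0, 0, 0], "gripper": 255},
  {"travel": [20, 5.7, -69], "rotation": [0, 0, 0], "gripper": 255},
  {"travel": [30, 8.7, -87], "rotation": [0, 0, 0], "gripper": 255},
  {"travel": [40, 11.8, -105], "rotation": [0, 0, 0], "gripper": 255},
  {"travel": [48, 14.2, -119.5], "rotation": [0, 0, 0], "gripper": 255},
  {"travel": [52, 15.4, -126.8], "rotation": [0, 0, 0], "gripper": 255},
  {"travel": [53.8, 16, -130], "rotation": [0, 0, 0], "gripper": 255},
  {"travel": [54.8, 16.3, -131.5], "rotation": [0, 0, 0], "gripper": 255},
  {"travel": [54.8, 16.3, -131.5], "rotation": [0, 0, 0], "gripper": 255},
])

```text
time: 18.8
tcp_pos: [0.5823, -0.1524, 0.0745]
eef_rot: [-2.931, -0.43, -0.785]
wrist_force: [0.7, 0.5, -2.1]
gripper_width: 0.0233
```

```bash
python3 back.py; python3 prof.py 5
```

```text
18.8 [ 0.5823 -0.1524  0.0745] [ 0.7  0.5 -2.1] [-0.57  0.5   2.06  1.08  0.44 -0.25]
high (array([-55.1, -16.3, 130.3]), array([ 0.02,  0.02, -0.01]))
90 up (array([-43.1, -12.1,  76.8]), array([ 0.02,  0.02, -0.01]))
seat (array([-0. ,  1.1, -1.1]), array([ 0.02,  0.02, -0.01]))
18.8 [ 0.582 -0.152  0.075] [ 0.7  0.5 -2.1] 0.0233 [-0.57  0.5   2.06  1.08  0.44 -0.25]
scene yellow 431 z [0.021 0.024 0.063 0.096 0.128] y [-0.011  0.003  0.016] x [-0.016 -0.012  0.013]
scene dark 430 z [0.026 0.044 0.099 0.129 0.13 ] y [-0.031  0.017  0.039] x [-0.037 -0.011  0.011]
top yellow 167 z [0.022 0.024 0.063 0.097 0.099] y [-0.01   0.001  0.013] x [-0.017 -0.013  0.004]
top dark 91 z [0.011 0.042 0.101 0.13  0.13 ] y [-0.031 -0.012  0.04 ] x [-0.038 -0.014  0.   ]
```

Request:
arm_command([
  {"travel": [0, 0.8, -0.8], "rotation": [0, 0, 0], "gripper": 255},
  {"travel": [0.3, 1.1, -1.4], "rotation": [0, 0, 0], "gripper": 255},
  {"travel": [0.3, 1.1, -1.4], "rotation": [0, 0, 0], "gripper": 255},
])

```text
time: 19.27
tcp_pos: [0.5825, -0.1515, 0.0734]
eef_rot: [-2.931, -0.43, -0.786]
wrist_force: [-7.2, -1.4, 7.6]
gripper_width: 0.024
```

Request:
arm_command([
  {"travel": [-0.1, 0, 0.3], "rotation": [0, 0, 0], "gripper": 255},
  {"travel": [-0.1, 0, 0.3], "rotation": [0, 0, 0], "gripper": 150},
  {"travel": [-0.1, 0, 0.3], "rotation": [0, 0, 0], "gripper": 80},
  {"travel": [-0.1, 0, 0.3], "rotation": [0, 0, 0], "gripper": 40},
  {"travel": [-0.1, 0, 0.3], "rotation": [0, 0, 0], "gripper": 40},
  {"travel": [-0.1, 0, 0.3], "rotation": [0, 0, 0], "gripper": 40},
  {"travel": [-0.1, 0, 0.3], "rotation": [0, 0, 0], "gripper": 40},
])

```text
time: 20.15
tcp_pos: [0.5825, -0.1512, 0.0731]
eef_rot: [-2.931, -0.43, -0.785]
wrist_force: [0.4, -0.4, -0.8]
gripper_width: 0.0776
```

```bash
python3 prof.py 6
```

```text
20.15 [ 0.583 -0.151  0.073] [ 0.4 -0.4 -0.8] 0.0776 [-0.56  0.51  2.06  1.09  0.44 -0.26]
scene yellow 469 z [0.022 0.025 0.064 0.096 0.097] y [-0.008  0.006  0.016] x [-0.016 -0.011  0.009]
scene dark 499 z [0.025 0.043 0.093 0.129 0.13 ] y [-0.057 -0.036  0.066] x [-0.036 -0.011  0.006]
top yellow 189 z [0.021 0.026 0.069 0.097 0.129] y [-0.01   0.003  0.014] x [-0.018 -0.013  0.004]
top dark 106 z [0.021 0.048 0.084 0.13  0.13 ] y [-0.057 -0.039  0.061] x [-0.037 -0.012  0.005]
```

Released, and the fingers are clear of the handle on both sides. Now I retreat along the tool axis and up.

Request:
arm_command([
  {"travel": [-10, -3, 18], "rotation": [0, 0, 0], "gripper": 40},
  {"travel": [-25, -7.6, 45], "rotation": [0, 0, 0], "gripper": 40},
  {"travel": [-43, -13, 78], "rotation": [0, 0, 0], "gripper": 40},
  {"travel": [-62, -19, 112], "rotation": [0, 0, 0], "gripper": 40},
  {"travel": [-75, -23, 140], "rotation": [0, 0, 0], "gripper": 40},
  {"travel": [-110, -23, 170], "rotation": [0, 0, 0], "gripper": 40},
  {"travel": [-110, -23, 170], "rotation": [0, 0, 0], "gripper": 40},
  {"travel": [-110, -23, 170], "rotation": [0, 0, 0], "gripper": 40},
  {"travel": [-110, -23, 170], "rotation": [0, 0, 0], "gripper": 40},
])

```text
time: 21.38
tcp_pos: [0.4728, -0.174, 0.2421]
eef_rot: [-2.93, -0.43, -0.783]
wrist_force: [-0.6, 0.4, 0.2]
gripper_width: 0.0801
```

```bash
python3 chk.py; python3 - <<'E'
from plant import env
from h import *
for n in("scene","top"):
    c=env.read_camera(n); np.savez(n+"7.npz",**c)
    cv2.imwrite(f"pics/end_{n}.png",c["img"][:,:,::-1])
E
sed 's/0.npz/7.npz/' rest.py > r7.py; python3 rest.py|grep -E " 16 "; python3 r7.py | grep -E " 16 "
```

```text
21.375 [ 0.4728 -0.174   0.2421] [-0.6  0.4  0.2] [-0.76  0.12  2.05  0.65  0.81  0.1 ]
L 268 z 0.046861538012510334 c [0.5483 0.2792 0.0475]
R 248 z 0.046821237762140144 c [0.5617 0.1497 0.0475]
  blue y-ext 16 [-0.3235 -0.2894]
  blue y-ext 16 [-0.322  -0.2876]
top 16 246 x95 [0.4976 0.5006] y [-0.3184 -0.2954] z [-0.1684 -0.0978] ymid lo/hi -0.3070957448024919 -0.3079766819523777
scene 16 471 x95 [0.4965 0.5004] y [-0.3173 -0.2931] z [-0.1712 -0.0995] ymid lo/hi -0.305648202008787 -0.30581727084310173
  blue y-ext 16 [-0.3238 -0.2895]
  blue y-ext 16 [-0.3219 -0.2875]
top 16 246 x95 [0.4977 0.5007] y [-0.3158 -0.2929] z [-0.1699 -0.0984] ymid lo/hi -0.30421385855291017 -0.3051649334885691
scene 16 469 x95 [0.4966 0.5004] y [-0.3144 -0.2907] z [-0.1718 -0.0994] ymid lo/hi -0.30297011657118583 -0.30306093161331454
```

View pics/end_scene.png

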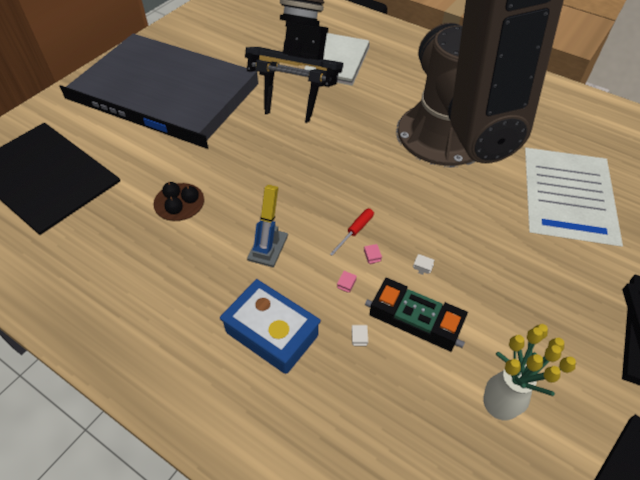

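The view shows the pusher back in its rest at (267,225), both clips flush at (390,295) and (451,322), and the tin, vase, dish and screwdriver where they were. I'm handing in.

```bash
python3 -c "
from plant import env
print(env.job_done(), env.observe()['time'])"
```

```text
the job is handed in; nothing more can be done
the job is handed in; nothing more can be done
```

I pressed both orange clips home with the pusher's foot, laid the pusher back in its sloped rest and let go. The job was handed in at about 21.5 s.

- **Clips:** the tops measured 46.8 mm (right) and 46.9 mm (left) against the 47 mm target, down from about 56.5 mm. They had not moved in a later picture. The measured pressing force reached about 19 N, against a hard stop.
- **Board and bystanders:** the pusher only came down over the two clips, so it stayed off the board. In the last picture the tin, vase, dish and screwdriver look unmoved; I did not measure them.
- **Pusher:** the foot met the stop (about 12 N along the tool) before I released. Its lean, heading and seat height match the start to about 1 mm.
- **Disagreement – pusher position:** it lies about 2.7 mm further to +y than I found it. That is within the trough's ±4 mm play, so I left it.
- **Disagreement – TCP:** the gripper seen in the cameras sits about 40 mm further back along the tool axis than the reported TCP. I noticed this before grasping and worked from the images instead.
- **Wrist limit:** my first approach ran the last joint up against its range limit at -2.68 rad. I turned the gripper half a turn and went on from there.

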